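# Load the punch carrier and hold it up level

### The job

Take the two long punches out of the wooden block and stand one, tip down and fully home, in each of the steel carrier's two tubes; leave the two short punches in the block and do not knock the other things about. Then lift the loaded carrier by its handle about 10 cm or more clear of the bench and finish holding it there, level and still: do not put it down or let go.

Things in the scene. Friction and masses are not known exactly. Their poses are not given: they have to be found in the camera images.
- carrier: loose welded steel carrier, 0.35 to 0.55 kg empty, same both ways round: flat base 80 (x) x 250 (y) x 4 mm, an upright open square tube near each end (y = +-100 mm), in the middle a handle: a level 14 x 14 mm bar along y, 112 mm long, centre 140 mm up, on two posts at y = +-50 mm, nothing between it and the base. Origin: centre of underside, z up.
- handle (a point): middle of the carrier's handle bar, on its centre line, 140 mm above the carrier's underside; axes as the carrier (bar along y)
- tube_1 (a point): centre of the inner floor of the carrier's +y tube (4 mm above the underside). The tube is 20 x 20 mm inside, 28 x 28 mm outside, rim 76 mm above this point; a long punch standing in it sticks out 64 mm
- tube_2 (a point): the same for the carrier's -y tube
- block: fixed light wooden block 70 (x) x 225 (y) x 60 (z) mm with four holes, 19 mm wide and 50 mm deep, in a row along y at +-27.5 and +-82.5 mm, a punch in each. It stands beside the carrier; which is left and which right varies. Origin: centre of underside.
- long_1: Long steel punch, round, 16 mm diameter, 140 mm long, about 200 g, tapering over its lowest 14 mm to a 10 mm tip. Stands tip down in a hole of the wooden block, its top 90 mm above the block. Origin: centre of the tip (lowest end), z along the punch towards its blunt top. There are two of these, alike; which holes they stand in varies.
- long_2: Long steel punch, round, 16 mm diameter, 140 mm long, about 200 g, tapering over its lowest 14 mm to a 10 mm tip. Stands tip down in a hole of the wooden block, its top 90 mm above the block. Origin: centre of the tip (lowest end), z along the punch towards its blunt top. There are two of these, alike; which holes they stand in varies.
- short_1: Short steel punch, round, 16 mm diameter, 85 mm long, about 120 g, tapering over its lowest 14 mm to a 10 mm tip. Stands tip down in a hole of the wooden block, its top 35 mm above the block. Origin: centre of the tip (lowest end), z along the punch towards its blunt top. Stays in the block.
- short_2: Short steel punch, round, 16 mm diameter, 85 mm long, about 120 g, tapering over its lowest 14 mm to a 10 mm tip. Stands tip down in a hole of the wooden block, its top 35 mm above the block. Origin: centre of the tip (lowest end), z along the punch towards its blunt top. Stays in the block.
- hammer: claw hammer lying on its side at the far middle-left of the bench, about 0.3 m long; origin at its middle, underside. Bystander, to be left alone.
- wrench: steel wrench lying flat at the far middle-right of the bench; origin at its middle, underside. Bystander, to be left alone.
- pipe_flange: steel pipe flange, 80 mm diameter, 40 mm high, lying between the carrier and the block; origin: centre of underside. Bystander, to be left alone.
- spray_can: grey spray can, 60 mm diameter, 170 mm tall, standing on the left side of the bench; origin: centre of underside. Bystander, to be left alone.
- mug: white mug, 80 mm diameter, 95 mm tall, on the right side of the bench; origin: centre of underside. Bystander, to be left alone.
- jar: amber jar with steel lid, 60 mm diameter, 80 mm tall, standing close in front of the robot; origin: centre of underside. Bystander, to be left alone.

How it is judged:
By the outcome, as a careful person would: the job done as asked, in the order asked, and still so for the second after the job is handed in, while the arm keeps its last pose, push and grip.
It also fails if it takes over 72 s, if anything falls off the work surface, if the arm or the gripper's body presses on something with over 40 N, if the wrist force passes 120 N, or if a joint passes its speed limit or range.

### The arm

A 6-joint arm with a two-finger parallel gripper is mounted at the origin on the work surface. World frame = base frame: x ahead of the robot, y to its left, z up, the work surface at z = 0. Lengths are in m, angles in degrees, forces in N, time in s.
With the tool pointing down it reaches from about 0.25 to 0.725 m from the base axis. Payload 9.7 kg.
Tool frame: the origin (TCP) lies at the very end of the fingers, on their centre line; the grasp point (between the pads) lies 19 mm behind it; z points along the fingers, y is the line along which they close (so a half turn about z gives the same grasp; the last joint's range is limited). The gripper opens to 85 mm and grips with 20 to 120 N. Pads are 22 mm wide; open, the fingers measure 114 mm over their backs; the gripper's body (76 mm by 85 mm) begins 54 mm behind the grasp point. The pads swing forward as they close: fully open they stand 13 mm farther back than shut.
Start: joints at [-67.552, 4.979, 10.078, 95.1, 0, 90], TCP at [0.21, -0.508, 0.231] pointing down, gripper open.
Joint ranges: [-179.16, 179.16], [-48.56, 103.87], [-65.8, 70.77], [-126.05, 130.52], [-82.76, 87.17], [-180, 180]. Speed limits (degrees/s): [127.2, 127.2, 147.25, 180, 180, 180].

### API

Orientations are given as [roll, pitch, yaw] about the fixed x, y, z axes, in that order (R = Rz(yaw) Ry(pitch) Rx(roll)).
In Python, from workcell import bot gives the robot as it stands.
- The arm moves only by the tool step_arm, never from a script. Its argument "targets" is a list of rows, each a list of 3 entries, a list of its own where there are three numbers: the opening, from 0 (shut) to 1 (fully open), then the shift along the world's x, y, z in mm, then the turn, a rotation vector about the world's x, y, z in rad. In form: [[grip, [tx, ty, tz], [wx, wy, wz]], ...]. A call has 1 to 8 rows; each row is the pose to reach, as a shift and turn from the pose commanded when the call began; what a row does not reach only later rows make up. A row lasts 1/10 s, in which the tool goes at most 50 mm and 8.59 degrees, less where a joint would pass 70% of its speed; a pose out of reach is approached as far as the arm can. A call with a gripper value outside its range is refused whole. The fingers move at their own pace and stop on an object; "force" is the grip in N (left out, the last holds). Time passes only in rows, so rows that repeat a pose let the fingers close. It gives the time, the measured TCP pose, the force, the opening and the grip force at its end, in the units of the state.
- bot.get_obs(): the state, without advancing time (a new reading comes with each control period).
- bot.camera(name): name is "side" or "top" or "wrist"; returns (picture, depth): 384x512x3 uint8, red, green, blue; 384x512 float32, m along the optical axis (not along the pixel's ray), 0 where there is no reading.
- bot.camera_params(name): a dict with "K" (3x3 intrinsics, pixels), "k1" (the pictures are not rectified: a ray, as slopes to the right and down, at radius r is drawn at 1 + k1 r^2 times it, then the intrinsics apply), "R" (3x3) and "t" (3): a world point X has camera coordinates R X + t. Camera axes: x right, y down, z forward; pixel columns grow to the right and rows downward; lengths in m; the calibration is good to about 2 mm. A picture is of the moment at which its call begins: read the wrist's pose just before it. camera_params takes no time and is no camera call; for the wrist camera it gives the pose at the moment of the call.
- bot.job_done(): hands the job in; it is judged then, once.
The state is a dict: "time": time; "q": joint angles; "qd": joint speeds; "joint_efforts": joint torques, N m; "ee_pos": TCP position; "tcp_rot": TCP orientation; "wrist_force": force on the tool from outside, world axes, zero at the start; "torque": the same for the moment, N m; "opening": finger opening in m; "grasp_force": force on a finger pad.
Only numpy, scipy, OpenCV 4.12 (cv2) and the standard library are available. Lean on these libraries where they do the work, as an engineer would, in place of code of your own. Each camera call takes 0.05 s, during which the arm holds its last target. There are 200 camera calls.

## Working session

There is one attempt and no reset: what is moved stays moved. The work goes in short steps, Python scripts to look and compute and a tool call to move; the robot and the scene stay as the last step left them, time stands still between calls to the robot, and variables do not carry over. Pictures are saved under pics/ and viewed, at most 10 in all, crops included, and the job is handed in when it is done.

Besides the shell and the picture viewer there is one more tool, called after "Emit:" as name(argument=value, ...) on one line, values as JSON. step_arm: Moves the arm, as the interface text tells. Its arguments: {"type":"object","properties":{"targets":{"type":"array","items":{"type":"array"}},"force":{"type":"number"}},"required":["targets"]}

```bash
mkdir -p pics; cat > h.py <<'E'
import numpy as np, cv2
from workcell import bot
def grab(n):
    p=bot.camera_params(n); im,d=bot.camera(n); return im,d,{k:np.array(v) for k,v in p.items()}
def cloud(d,p):
    """world point for each pixel"""
    K=p["K"];h,w=d.shape
    u,v=np.meshgrid(np.arange(w),np.arange(h))
    s=rays(np.stack([u.ravel(),v.ravel()],1),p)
    c=s*d.reshape(-1,1)
    return ((c-p["t"])@p["R"]).reshape(h,w,3)
def rays(px,p):
    s=cv2.undistortPoints(np.asarray(px,float).reshape(-1,1,2),p["K"].astype(float),np.array([float(p["k1"]),0,0,0])).reshape(-1,2)
    return np.c_[s,np.ones(len(s))]
def onplane(px,p,z):
    r=rays(px,p)@p["R"]; c=-p["R"].T@p["t"]
    return c+r*((z-c[2])/r[:,2])[:,None]
E
python3 - <<'E'
from h import *
o=bot.get_obs();print(o)
ims=[]
for n in("top","side"):
    im,d,p=grab(n);np.savez(f"{n}0.npz",im=im,d=d,**p);print(n,-p["R"].T@p["t"],p["K"][0,0],p["k1"]); cv2.imwrite(f"pics/{n}0.png",im[:,:,::-1])
E
```

```text
{'time': 0.0, 'q': array([-6.75534433e+01,  5.01175563e+00,  1.00347786e+01,  9.51003529e+01,
        4.65032312e-05,  9.00011867e+01]), 'qd': array([ 0.07587043, -0.00960347,  0.06072356,  0.05178972, -0.0659328 ,
        0.0113008 ]), 'joint_efforts': array([-5.08248813e-04, -5.20383561e+01,  4.64807832e+01,  1.62120117e-02,
       -1.06349121e-04, -1.33168083e-05]), 'ee_pos': array([ 0.20991323, -0.50811479,  0.23057969]), 'tcp_rot': array([-1.79922670e+02, -4.49015161e-05,  2.24453699e+01]), 'wrist_force': array([ 0.69075295, -0.08159322, -0.3244215 ]), 'torque': array([-0.03405356, -0.00036835,  0.02770023]), 'grasp_force': 0.0, 'opening': 0.0853268248232835}
top [0.48156513 0.01498504 1.5217082 ] 383.86253073962763 -0.05632847359523925
side [0.1204785  0.89105387 1.25048257] 459.63272546398326 0.062429131002571914
```

View pics/top0.png

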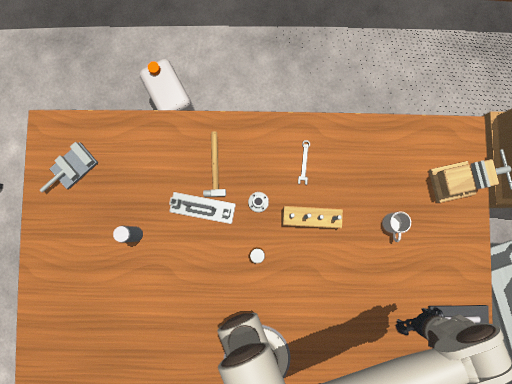

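View pics/side0.png

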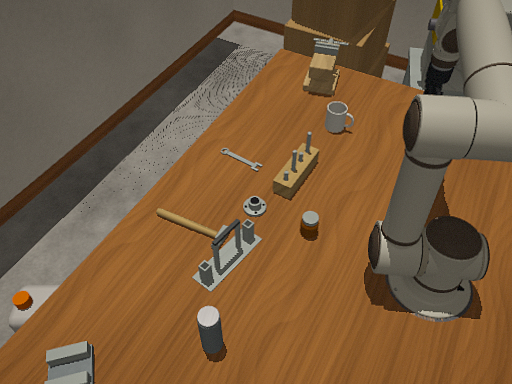

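The top view shows the carrier at (203,208), block at (312,217), flange at (258,202) and jar at (257,256). The side view shows the punch order from the carrier's side as short (286,176), long (294,160), short (300,157), long (308,140). I'll take rough positions from depth.

```bash
python3 - <<'E'
from h import *
f=np.load("top0.npz");P=cloud(f["d"],f)
x,y,z=P[...,0],P[...,1],P[...,2]
def comp(m,name):
    n,l,s,c=cv2.connectedComponentsWithStats(m.astype(np.uint8))
    for i in range(1,n):
        if s[i,4]>1:
            q=P[l==i]; print(name,s[i,4],c[i].round(1),q.mean(0).round(4),"zmax",q[:,2].max().round(4),"x",q[:,0].min().round(3),q[:,0].max().round(3),"y",q[:,1].min().round(3),q[:,1].max().round(3))
roi=(x>.2)&(x<.75)&(abs(y)<.5)
rect=lambda m:cv2.minAreaRect(np.argwhere(m)[:,::-1].astype(np.float32))
comp(roi&(z>.02)&(z<.3),"all>20mm")
comp(roi&(y<0)&(z>.07)&(z<.3),"punch")
m=roi&(y<0)&(y>-.35)&(z>.05)&(z<.07);r=cv2.minAreaRect(P[m][:,:2].astype(np.float32));print("block",r)
m=roi&(y>0.06)&(y<.45)&(z>.12)&(z<.16)&(x>.4)
r=cv2.minAreaRect(P[m][:,:2].astype(np.float32));print("handle",r,m.sum())
comp(roi&(y>.06)&(z>.06)&(z<.1),"tube")
E
```

```text
all>20mm 245 [214.4 185. ] [0.6707 0.1706 0.0253] zmax 0.0343 x 0.631 0.75 y 0.128 0.215
all>20mm 107 [257.8 200.4] [6.104e-01 2.000e-04 4.000e-02] zmax 0.0481 x 0.589 0.637 y -0.02 0.019
all>20mm 66 [174.8 201.1] [0.6025 0.3161 0.0627] zmax 0.0856 x 0.587 0.617 y 0.303 0.332
all>20mm 152 [197.8 204.9] [0.5837 0.2175 0.1347] zmax 0.1526 x 0.569 0.6 y 0.165 0.277
all>20mm 50 [225.8 210.9] [0.5671 0.1214 0.0654] zmax 0.0849 x 0.551 0.581 y 0.107 0.139
all>20mm 1104 [312.1 216.3] [ 0.5498 -0.2075  0.0643] zmax 0.1563 x 0.51 0.591 y -0.325 -0.096
all>20mm 51 [387.4 221.9] [ 0.5308 -0.4983  0.0653] zmax 0.1007 x 0.514 0.546 y -0.5 -0.495
all>20mm 381 [127.8 233.5] [0.4779 0.468  0.1314] zmax 0.1768 x 0.448 0.507 y 0.45 0.5
all>20mm 200 [256.7 254.4] [0.4045 0.0025 0.0737] zmax 0.0877 x 0.374 0.431 y -0.025 0.032
all>20mm 42 [249.8 314.5] [0.2018 0.0253 0.1675] zmax 0.19 x 0.2 0.205 y 0.004 0.052
all>20mm 18 [400.1 321.1] [ 0.2033 -0.4605  0.2802] zmax 0.2993 x 0.201 0.207 y -0.467 -0.454
punch 15 [291.6 214.6] [ 0.5541 -0.1261  0.0928] zmax 0.0993 x 0.549 0.56 y -0.131 -0.12
punch 28 [307
[... 479 characters left out ...]
0.2802] zmax 0.2993 x 0.201 0.207 y -0.467 -0.454
block ((0.523277759552002, -0.1499147117137909), (0.15865227580070496, 0.36339086294174194), 23.172008514404297)
handle ((0.5849892497062683, 0.2212127149105072), (0.1126297265291214, 0.013952826149761677), 79.99183654785156) 130
tube 41 [173.9 200.7] [0.6031 0.3169 0.0763] zmax 0.0856 x 0.587 0.617 y 0.303 0.332
tube 4 [186.5 205. ] [0.5874 0.2693 0.0739] zmax 0.0845 x 0.587 0.588 y 0.265 0.277
tube 6 [213.3 208.8] [0.5736 0.1672 0.0793] zmax 0.0957 x 0.569 0.58 y 0.165 0.172
tube 35 [225.3 210.6] [0.5675 0.1222 0.0767] zmax 0.0849 x 0.551 0.581 y 0.108 0.139
tube 53 [134.9 233.6] [0.4775 0.4586 0.0811] zmax 0.0996 x 0.45 0.506 y 0.451 0.474
```

Emit:
step_arm(targets=[[1,[100,100,60],[0,0,0.4]],[1,[200,190,90],[0,0,0.8]],[1,[290,270,110],[0,0,1.13]],[1,[290,270,110],[0,0,1.13]],[1,[290,270,110],[0,0,1.13]],[1,[290,270,110],[0,0,1.13]],[1,[290,270,110],[0,0,1.13]],[1,[290,270,110],[0,0,1.13]]])

```text
time: 0.9
ee_pos: [0.4927, -0.2444, 0.3387]
tcp_rot: [-180.0, -0.0, 87.5]
wrist_force: [-0.1, -0.9, -0.0]
opening: 0.0853
grasp_force: 0.0
```

Emit:
step_arm(targets=[[1,[0,0,0],[0,0,0]],[1,[0,0,0],[0,0,0]],[1,[0,0,0],[0,0,0]],[1,[0,0,0],[0,0,0]]])

```text
time: 1.3
ee_pos: [0.4908, -0.2469, 0.3382]
tcp_rot: [-180.0, -0.0, 87.1]
wrist_force: [-0.2, 0.7, 0.5]
opening: 0.0855
grasp_force: 0.0
```

```bash
python3 - <<'E'
from h import *
o=bot.get_obs();print(o["ee_pos"],o["tcp_rot"],o["q"].round(1),o["time"])
im,d,p=grab("wrist");np.savez("w1.npz",im=im,d=d,**p);print(-p["R"].T@p["t"],p["R"].round(3),p["K"],p["k1"]); cv2.imwrite("pics/w1.png",im[:,:,::-1])
E
```

```text
[ 0.49076238 -0.24690618  0.33819354] [-1.79972039e+02 -5.93836727e-03  8.70764809e+01] [-26.7   9.1  26.9 107.8  -0.   66.2] 1.3
[ 0.49283877 -0.17111424  0.48114578] [[ 0.999 -0.052 -0.001]
 [-0.049 -0.954  0.295]
 [-0.016 -0.294 -0.956]] [[271.6448169    0.         252.42215791]
 [  0.         271.6448169  192.3434295 ]
 [  0.           0.           1.        ]] -0.05683578826080286
```

View pics/w1.png

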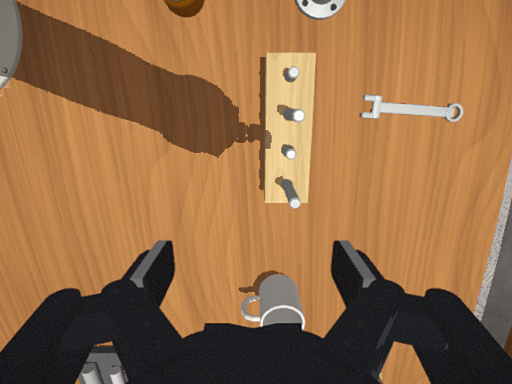

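The wrist view shows the punch tops at (292,73) short, (298,115) long, (290,153) short and (294,203) long; the block is upright in the picture. I'll measure the tops.

```bash
python3 - <<'E'
from h import *
f=np.load("w1.npz");P=cloud(f["d"],f);z=P[...,2]
v=f["im"].max(2);
for nm,(a,b),zz in (("S",(292,73),.095),("L",(298,115),.150),("S",(290,153),.095),("L",(294,203),.150)):
    w=np.zeros(z.shape,bool);w[b-10:b+11,a-10:a+11]=1
    m=w&(abs(z-zz)<.006)
    pm=np.argwhere(m)[:,::-1]
    sat=f["im"].astype(int).max(2)-f["im"].min(2)
    m2=w&(v>175)&(sat<30);p2=np.argwhere(m2)[:,::-1]
    print(nm,m.sum(),pm.mean(0).round(1),P[m].mean(0).round(4),onplane([pm.mean(0)],f,zz).round(4),"| bright",m2.sum(),p2.mean(0).round(1),onplane([p2.mean(0)],f,zz).round(4),np.ptp(p2,0)+1)
m=(abs(z-.06)<.005)&(P[...,1]<-.05)&(P[...,1]>-.35)&(abs(P[...,0]-.55)<.06)
r=cv2.minAreaRect(P[m][:,:2].astype(np.float32));print("block",r,np.median(z[m]))
E
```

```text
S 112 [292.7  71.9] [ 0.5481 -0.1261  0.0946] [[ 0.5481 -0.1262  0.095 ]] | bright 86 [293.8  71.7] [[ 0.5495 -0.1259  0.095 ]] [10 11]
L 145 [298.5 114.8] [ 0.5465 -0.1803  0.1493] [[ 0.5464 -0.1802  0.15  ]] | bright 105 [299.  115.2] [[ 0.5469 -0.1808  0.15  ]] [11 13]
S 95 [290.4 153.7] [ 0.5434 -0.2351  0.0946] [[ 0.5434 -0.2351  0.095 ]] | bright 67 [291.  154.1] [[ 0.5443 -0.2357  0.095 ]] [9 9]
L 115 [294.5 202.5] [ 0.5409 -0.2898  0.1493] [[ 0.5408 -0.2895  0.15  ]] | bright 75 [294.9 203.1] [[ 0.5413 -0.2903  0.15  ]] [11  9]
block ((0.5455536842346191, -0.20848608016967773), (0.22504539787769318, 0.07065402716398239), 87.07076263427734) 0.060276401346730485
```

Emit:
step_arm(targets=[[1,[28,33,-50],[0,0,0]],[1,[56,67,-90],[0,0,0]],[1,[56,67,-120],[0,0,0]],[1,[56,67,-160],[0,0,0]],[1,[56,67,-190],[0,0,0]],[1,[56,67,-215],[0,0,0]],[1,[56,67,-227],[0,0,0]],[1,[56,67,-227],[0,0,0]]])

```text
time: 2.15
ee_pos: [0.5464, -0.1794, 0.1101]
tcp_rot: [-179.9, -0.0, 87.1]
wrist_force: [0.1, 0.0, -0.1]
opening: 0.0852
grasp_force: 0.0
```

Emit:
step_arm(targets=[[0.3,[0,0,0],[0,0,0]],[0.1,[0,0,0],[0,0,0]],[0.1,[0,0,0],[0,0,0]],[0.1,[0,0,0],[0,0,0]],[0.1,[0,0,0],[0,0,0]],[0.1,[0,0,0],[0,0,0]]], force=60)

```text
time: 2.75
ee_pos: [0.548, -0.1791, 0.1121]
tcp_rot: [179.9, 0.0, 87.2]
wrist_force: [-0.6, 0.2, 4.0]
opening: 0.0146
grasp_force: 58.4
```

Emit:
step_arm(targets=[[0.1,[0,0,20],[0,0,0]],[0.1,[0,0,50],[0,0,0]],[0.1,[0,0,90],[0,0,0]],[0.1,[0,0,135],[0,0,0]],[0.1,[0,0,180],[0,0,0]],[0.1,[0,40,190],[0,0,-0.03]],[0.1,[5,90,190],[0,0,-0.06]],[0.1,[8,140,190],[0,0,-0.09]]])

```text
time: 3.55
ee_pos: [0.5557, -0.0383, 0.3015]
tcp_rot: [180.0, -0.0, 81.9]
wrist_force: [-0.3, -0.3, -1.8]
opening: 0.0147
grasp_force: 59.0
```

Emit:
step_arm(targets=[[0.1,[0,50,0],[0,0,-0.03]],[0.1,[0,100,0],[0,0,-0.03]],[0.1,[4,150,0],[0,0,-0.03]],[0.1,[4,200,0],[0,0,-0.03]],[0.1,[4,220,0],[0,0,-0.03]],[0.1,[4,220,0],[0,0,-0.03]],[0.1,[4,220,0],[0,0,-0.03]],[0.1,[4,220,0],[0,0,-0.03]]])

```text
time: 4.35
ee_pos: [0.5596, 0.1796, 0.3013]
tcp_rot: [-180.0, 0.0, 80.3]
wrist_force: [-0.7, -0.3, -1.7]
opening: 0.0145
grasp_force: 59.0
```

```bash
python3 - <<'E'
from h import *
o=bot.get_obs();print(o["ee_pos"],o["tcp_rot"],o["time"],o["opening"],o["wrist_force"])
im,d,p=grab("wrist");np.savez("w2.npz",im=im,d=d,**p); cv2.imwrite("pics/w2.png",im[:,:,::-1])
f=p;P=cloud(d,f);z=P[...,2]
E
```

```text
[0.55964056 0.17960441 0.30134356] [-1.79990658e+02  2.20052451e-02  8.02618166e+01] 4.35 0.014457894098359127 [-0.67056884 -0.27841544 -1.72035548]
```

View pics/w2.png

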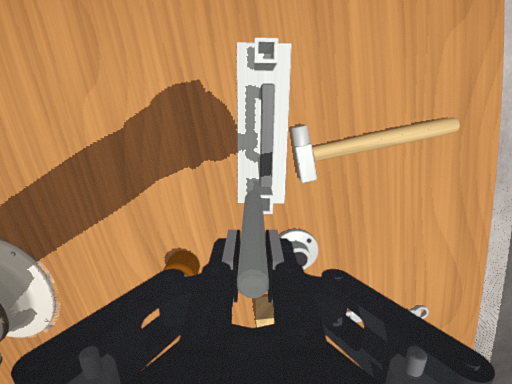

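The wrist view shows the held punch with its top at (253,283) and tip near (254,195). The far tube's rim is at (266,53) and the handle bar runs from (267,85) to (265,185). I'll measure the tube rim, handle and punch axis.

```bash
cat > meas.py <<'E'
from h import *
import sys
def carrier(f,d):
    P=cloud(d,f);x,y,z=P[...,0],P[...,1],P[...,2]
    reg=(x>.5)&(x<.68)
    for nm,lo,hi,y0,y1 in(("tube1 rim",.072,.088,.28,.36),("tube2 rim",.072,.088,.085,.155),("handle",.135,.155,.15,.29),("base",-.002,.010,.05,.38)):
        m=reg&(z>lo)&(z<hi)&(y>y0)&(y<y1)
        if nm=="base": m&=(f["im"].min(2)>150)
        if m.sum()<5: print(nm,"none");continue
        r=cv2.minAreaRect(P[m][:,:2].astype(np.float32)); print(nm,m.sum(),np.round(r[0],4),np.round(r[1],4),round(r[2],1),"mean",P[m].mean(0).round(4))
def punch(f,d,tcp):
    """held punch: depth points near the tool axis"""
    P=cloud(d,f);q=P-tcp
    m=(np.hypot(q[...,0],q[...,1])<.02)&(q[...,2]>-.13)&(q[...,2]<.06)
    for a in np.arange(-.11,.05,.02):
        s=m&(q[...,2]>a)&(q[...,2]<a+.02)
        if s.sum()>8: print("slice",a.round(2),s.sum(),q[s].mean(0).round(4),"x",q[s][:,0].min().round(4),q[s][:,0].max().round(4))
    s=m&(q[...,2]>.03);print("top z",np.median(q[s][:,2]) if s.sum() else None,"min z",q[m][:,2].min())
E
python3 - <<'E'
from meas import *
f=np.load("w2.npz");carrier(f,f["d"]);punch(f,f["d"],np.array([.5596,.1796,.3013]))
E
```

```text
tube1 rim 345 [0.5986 0.3202] [0.0286 0.0273] 80.5 mean [0.5987 0.3203 0.0797]
tube2 rim 131 [0.5674 0.1234] [0.0282 0.0171] 80.8 mean [0.5702 0.1235 0.0791]
handle 1365 [0.5805 0.2223] [0.1113 0.0141] 79.6 mean [0.5808 0.2252 0.147 ]
base 4577 [0.581  0.2245] [0.2575 0.0806] 79.4 mean [0.5861 0.2376 0.0043]
slice -0.09 110 [-0.0009  0.0043 -0.0789] x -0.0089 0.0058
slice -0.07 152 [-0.001   0.0044 -0.0598] x -0.0094 0.0057
slice -0.05 209 [-0.0009  0.0043 -0.0395] x -0.0097 0.0058
slice -0.03 276 [-0.0011  0.0043 -0.0194] x -0.0102 0.0057
slice -0.01 534 [-0.0004  0.006   0.0025] x -0.0172 0.0189
slice 0.01 1442 [0.0013 0.0072 0.0205] x -0.0173 0.0197
slice 0.03 2293 [-0.0004  0.004   0.039 ] x -0.0168 0.0194
top z 0.03823509755442667 min z -0.0996771447513845
```

```bash
python3 - <<'E'
from meas import *
f=np.load("w2.npz");P=cloud(f["d"],f);q=P-np.array([.5596,.1796,.3013])
v,u=np.mgrid[:384,:512]
m=(abs(q[...,0])<.012)&(abs(q[...,1])<.014)&(abs(q[...,2]-.0385)<.003)&(abs(u-253)<22)&(abs(v-283)<20)
print(m.sum(),q[m].mean(0),q[m].min(0),q[m].max(0))
c,r=cv2.minEnclosingCircle(np.argwhere(m)[:,::-1].astype(np.float32));print(c,r, onplane([c],f,.3013+.0385)-[.5596,.1796,.3013])
# axis from silhouette on slices: centre of the ray band
for a in(-.08,-.05,-.02):
    s=(abs(q[...,0])<.014)&(abs(q[...,1]-.003)<.012)&(abs(q[...,2]-a)<.006)
    print(a,np.percentile(q[s][:,0],[2,98]),q[s][:,1].max(),q[s][:,1].min())
E
```

```text
1064 [-0.00178161  0.0001356   0.03757627] [-0.01184855 -0.01200993  0.03550691] [0.00916113 0.01177217 0.0414196 ]
(253.0, 281.9473571777344) 27.6245174407959 [[-0.00149696  0.00138578  0.0385    ]]
-0.08 [-0.00815224  0.00537912] 0.006297854395802577 -0.00030073925020984715
-0.05 [-0.00886042  0.00560865] 0.006466295576418674 -0.0019804664611665357
-0.02 [-0.00858435  0.00546879] 0.006338917346819434 -0.0017267715655321925
```

Emit:
step_arm(targets=[[0.1,[12,45,0],[0,0,0]],[0.1,[24,90,0],[0,0,0]],[0.1,[36,130,0],[0,0,0]],[0.1,[40.5,142,0],[0,0,0]],[0.1,[40.5,142,-40],[0,0,0]],[0.1,[40.5,142,-80],[0,0,0]],[0.1,[40.5,142,-105],[0,0,0]],[0.1,[40.5,142,-105],[0,0,0]]])

```text
time: 5.2
ee_pos: [0.5991, 0.3206, 0.1921]
tcp_rot: [-179.7, 0.2, 80.2]
wrist_force: [-0.5, -0.7, -2.1]
opening: 0.0142
grasp_force: 59.2
```

```bash
python3 - <<'E'
from meas import *
o=bot.get_obs();t=o["ee_pos"];print(t,o["tcp_rot"],o["time"],o["wrist_force"])
im,d,p=grab("wrist");np.savez("w3.npz",im=im,d=d,**p); cv2.imwrite("pics/w3.png",im[:,:,::-1])
f=np.load("w3.npz");P=cloud(d,f);q=P-t
carrier(f,d)
for a in(-.08,-.05,-.02):
    s=(abs(q[...,0])<.014)&(abs(q[...,1]-.003)<.012)&(abs(q[...,2]-a)<.006)
    if s.sum(): print(a,np.percentile(q[s][:,0],[2,98]),q[s][:,1].max())
E
```

```text
[0.59907887 0.32059442 0.1920877 ] [-179.69313363    0.24651651   80.22581049] 5.2 [-0.48160879 -0.72079611 -2.12808836]
tube1 rim 374 [0.5987 0.321 ] [0.0278 0.0275] 80.1 mean [0.5998 0.3248 0.0797]
tube2 rim none
handle 474 [0.5823 0.2325] [0.0333 0.0131] 80.9 mean [0.5825 0.2328 0.1471]
base 2449 [0.5791 0.2204] [0.2546 0.081 ] 79.0 mean [0.5971 0.2642 0.0042]
-0.08 [-0.00872642  0.00491337] 0.00600775438470752
-0.05 [-0.00915825  0.0053049 ] 0.006282618097711301
-0.02 [-0.00869358  0.00532319] 0.006407229737230735
```

View pics/w3.png

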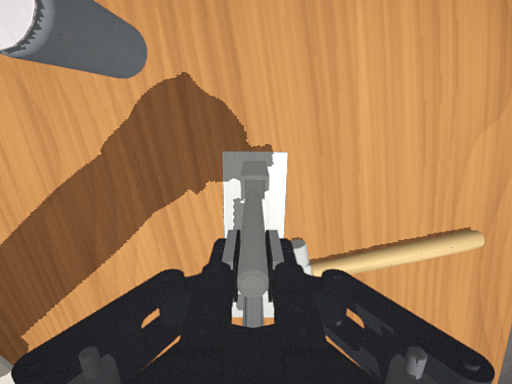

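The tip at (254,190) is right over the far tube at (254,175), off by about +1.4 mm in x and +2 mm in y. I'll correct that and lower it.

Emit:
step_arm(targets=[[0.1,[1.5,2,0],[0,0,0]],[0.1,[1.5,2,-10],[0,0,0]],[0.1,[1.5,2,-18],[0,0,0]],[0.1,[1.5,2,-28],[0,0,0]],[0.1,[1.5,2,-38],[0,0,0]],[0.1,[1.5,2,-48],[0,0,0]],[0.1,[1.5,2,-58],[0,0,0]],[0.1,[1.5,2,-66],[0,0,0]]])

```text
time: 6.05
ee_pos: [0.6013, 0.3245, 0.1292]
tcp_rot: [-180.0, 0.0, 80.3]
wrist_force: [0.4, -0.9, -1.9]
opening: 0.0143
grasp_force: 59.3
```

Emit:
step_arm(targets=[[0.1,[-0.5,-1,-8],[0,0,0]],[0.1,[-0.5,-1,-15],[0,0,0]],[0.1,[-0.5,-1,-20],[0,0,0]],[0.1,[-0.5,-1,-23],[0,0,0]],[0.1,[-0.5,-1,-25],[0,0,0]],[0.1,[-0.5,-1,-26],[0,0,0]],[0.1,[-0.5,-1,-26],[0,0,0]]])

```text
time: 6.75
ee_pos: [0.6014, 0.3239, 0.1061]
tcp_rot: [179.9, -0.1, 80.3]
wrist_force: [-1.4, -0.7, 5.7]
opening: 0.0149
grasp_force: 60.1
```

Emit:
step_arm(targets=[[0.4,[0,0,0],[0,0,0]],[0.6,[0,0,0],[0,0,0]],[0.6,[0,0,0],[0,0,0]],[0.6,[0,0,20],[0,0,0]],[0.6,[0,0,60],[0,0,0]],[0.8,[0,0,110],[0,0,0]],[0.8,[0,-20,150],[0,0,0]],[0.8,[0,-60,180],[0,0,0]]])

```text
time: 7.55
ee_pos: [0.6009, 0.265, 0.2867]
tcp_rot: [179.9, -0.1, 80.5]
wrist_force: [0.6, 0.8, -0.0]
opening: 0.0682
grasp_force: 0.0
```

```bash
python3 - <<'E'
from meas import *
o=bot.get_obs();t=o["ee_pos"];print(t,o["tcp_rot"],o["time"],o["wrist_force"],o["opening"])
im,d,p=grab("wrist");np.savez("w4.npz",im=im,d=d,**p); cv2.imwrite("pics/w4.png",im[:,:,::-1])
f=np.load("w4.npz");P=cloud(d,f);z=P[...,2]
carrier(f,d)
m=(abs(P[...,0]-.6)<.03)&(abs(P[...,1]-.32)<.04)&(z>.135)&(z<.2);print("punch top",m.sum(),P[m].mean(0),z[m].max())
E
```

```text
[0.60091065 0.26499936 0.28672365] [ 1.79907082e+02 -8.82796814e-02  8.04946830e+01] 7.55 [ 0.63017315  0.75060813 -0.0043246 ] 0.06815955600352322
tube1 rim 245 [0.5984 0.3208] [0.0284 0.0267] 79.7 mean [0.5992 0.3226 0.0802]
tube2 rim 179 [0.5627 0.1245] [0.0275 0.0269] 80.5 mean [0.5635 0.1221 0.0786]
handle 1141 [0.5808 0.2227] [0.1116 0.0135] 79.7 mean [0.5814 0.2267 0.1469]
base 3695 [0.5764 0.2009] [0.2937 0.0798] 79.6 mean [0.5895 0.2184 0.0042]
punch top 186 [0.59911646 0.32246012 0.14345741] 0.1457726039718923
```

Emit:
step_arm(targets=[[1,[-5,-45,0],[0,0,0.01]],[1,[-10,-90,0],[0,0,0.03]],[1,[-16,-138,0],[0,0,0.04]],[1,[-22,-186,0],[0,0,0.05]],[1,[-27,-234,0],[0,0,0.07]],[1,[-32,-282,0],[0,0,0.09]],[1,[-38,-330,0],[0,0,0.1]],[1,[-43,-378,0],[0,0,0.115]]])

```text
time: 8.4
ee_pos: [0.5575, -0.1162, 0.2844]
tcp_rot: [180.0, 0.0, 86.9]
wrist_force: [0.7, 0.3, -0.3]
opening: 0.0852
grasp_force: 0.0
```

Emit:
step_arm(targets=[[1,[-6,-48,0],[0,0,0]],[1,[-11,-96,0],[0,0,0]],[1,[-14,-140,0],[0,0,0]],[1,[-17,-177,0],[0,0,0]],[1,[-17,-177,-20],[0,0,0]],[1,[-17,-177,-60],[0,0,0]],[1,[-17,-177,-80],[0,0,0]],[1,[-17,-177,-80],[0,0,0]]])

```text
time: 9.2
ee_pos: [0.5399, -0.291, 0.2009]
tcp_rot: [-179.7, -0.1, 86.9]
wrist_force: [-0.2, 0.3, -0.5]
opening: 0.0852
grasp_force: 0.0
```

```bash
python3 - <<'E'
from meas import *
o=bot.get_obs();t=o["ee_pos"];print(t,o["tcp_rot"],o["time"],o["opening"])
im,d,p=grab("wrist");f=p;P=cloud(d,f);z=P[...,2]
for nm,x,y,zz in(("S",.549,-.126,.095),("S",.544,-.235,.095),("L",.541,-.29,.15)):
    m=(abs(P[...,0]-x)<.015)&(abs(P[...,1]-y)<.015)&(abs(z-zz)<.006);print(nm,m.sum(),P[m].mean(0) if m.any() else "")
E
```

```text
[ 0.53987873 -0.29095443  0.20085307] [-1.79722552e+02 -1.32294621e-01  8.68799925e+01] 9.2 0.08523005383981729
S 128 [ 0.54908909 -0.13129093  0.09365739]
S 240 [ 0.54397001 -0.2354671   0.09456883]
L 323 [ 0.54131454 -0.28949521  0.14934033]
```

Emit:
step_arm(targets=[[1,[2,1,-30],[0,0,0]],[1,[2,1,-60],[0,0,0]],[1,[2,1,-82],[0,0,0]],[1,[2,1,-90],[0,0,0]],[1,[2,1,-90],[0,0,0]]])

```text
time: 9.75
ee_pos: [0.5432, -0.2904, 0.115]
tcp_rot: [180.0, 0.0, 86.9]
wrist_force: [0.9, 0.2, 0.1]
opening: 0.0858
grasp_force: 0.0
```

Emit:
step_arm(targets=[[0.3,[0,0,0],[0,0,0]],[0.1,[0,0,0],[0,0,0]],[0.1,[0,0,0],[0,0,0]],[0.1,[0,0,0],[0,0,0]],[0.1,[0,0,0],[0,0,0]],[0.1,[0,0,0],[0,0,0]]], force=60)

```text
time: 10.35
ee_pos: [0.5433, -0.2905, 0.115]
tcp_rot: [180.0, 0.0, 86.9]
wrist_force: [0.3, 0.1, 4.1]
opening: 0.0145
grasp_force: 58.4
```

Emit:
step_arm(targets=[[0.1,[0,0,20],[0,0,0]],[0.1,[0,0,50],[0,0,0]],[0.1,[0,0,90],[0,0,0]],[0.1,[0,0,135],[0,0,0]],[0.1,[0,0,170],[0,0,0]],[0.1,[0,40,180],[0,0,-0.03]],[0.1,[1,88,180],[0,0,-0.06]],[0.1,[2,136,180],[0,0,-0.09]]])

```text
time: 11.15
ee_pos: [0.545, -0.1534, 0.2943]
tcp_rot: [180.0, -0.0, 81.6]
wrist_force: [0.5, 1.1, -1.9]
opening: 0.0142
grasp_force: 59.0
```

Emit:
step_arm(targets=[[0.1,[0,48,0],[0,0,-0.025]],[0.1,[0,96,0],[0,0,-0.025]],[0.1,[0,144,0],[0,0,-0.025]],[0.1,[0,180,0],[0,0,-0.025]],[0.1,[0,195,0],[0,0,-0.025]],[0.1,[0,195,0],[0,0,-0.025]],[0.1,[0,195,0],[0,0,-0.025]],[0.1,[0,195,0],[0,0,-0.025]]])

```text
time: 11.95
ee_pos: [0.5452, 0.0394, 0.2943]
tcp_rot: [-180.0, 0.0, 80.2]
wrist_force: [0.7, 0.3, -1.9]
opening: 0.0144
grasp_force: 59.0
```

```bash
cat >> meas.py <<'E'
def look(n):
    o=bot.get_obs();t=o["ee_pos"];print(t,o["tcp_rot"],o["time"],o["wrist_force"],o["opening"])
    im,d,p=grab("wrist");np.savez(n+".npz",im=im,d=d,**p); cv2.imwrite(f"pics/{n}.png",im[:,:,::-1])
    f=np.load(n+".npz");P=cloud(d,f);q=P-t
    carrier(f,d)
    for a in(-.085,-.05,-.02):
        s=(abs(q[...,0])<.014)&(abs(q[...,1]-.003)<.012)&(abs(q[...,2]-a)<.006)
        if s.sum(): e=np.percentile(q[s][:,0],[2,98]);print(a,e,"axis",t[0]+e.mean(),t[1]+q[s][:,1].max()-.008)
    m=(abs(q[...,0])<.014)&(abs(q[...,1])<.014)&(q[...,2]>-.13)&(q[...,2]<-.05)
    if m.any(): print("tip z rel",q[m][:,2].min())
E
python3 -c "
from meas import *
look('w5')"
```

```text
[0.54515283 0.03936547 0.29430075] [-1.79988878e+02  1.99404147e-02  8.02406537e+01] 11.95 [ 0.65913295  0.29961988 -1.94261914] 0.014367389988832215
tube1 rim none
tube2 rim 256 [0.5627 0.124 ] [0.0265 0.0266] 80.2 mean [0.5627 0.1243 0.0804]
handle 805 [0.5746 0.1893] [0.0457 0.0144] 79.7 mean [0.5744 0.1889 0.1469]
base 4245 [0.573  0.1798] [0.1649 0.0809] 79.3 mean [0.5752 0.1769 0.0043]
-0.085 [-0.00857519  0.00555095] axis 0.5436407136160414 0.03918023421498828
-0.05 [-0.00867047  0.00545261] axis 0.5435439006359319 0.03934103302977895
-0.02 [-0.00851057  0.00562579] axis 0.5437104465802814 0.03912906661383743
tip z rel -0.10053822954761804
```

Emit:
step_arm(targets=[[0.1,[10,45,0],[0,0,0]],[0.1,[19,85,0],[0,0,0]],[0.1,[19,85,-30],[0,0,0]],[0.1,[19,85,-70],[0,0,0]],[0.1,[19,85,-97],[0,0,0]],[0.1,[19,85,-97],[0,0,0]],[0.1,[19,85,-97],[0,0,0]]])

```text
time: 12.7
ee_pos: [0.5641, 0.1247, 0.1982]
tcp_rot: [-180.0, 0.0, 80.2]
wrist_force: [0.3, 0.8, -1.3]
opening: 0.0148
grasp_force: 59.2
```

```bash
python3 -c "
from meas import *
look('w6')"
```

```text
[0.56414828 0.12473694 0.19821643] [-1.79997663e+02  5.86170528e-03  8.02445377e+01] 12.7 [ 0.34924713  0.77887432 -1.28473252] 0.014792638997731934
tube1 rim none
tube2 rim 368 [0.5629 0.1239] [0.0286 0.0272] 79.9 mean [0.5641 0.128  0.0797]
handle 3242 [0.5798 0.2165] [0.1007 0.0138] 79.8 mean [0.5801 0.2195 0.1472]
base 6061 [0.6023 0.1944] [0.2344 0.1335] 79.8 mean [0.5909 0.2267 0.0043]
-0.085 [-0.00884594  0.00559252] axis 0.5625215747332324 0.12464395574342393
-0.05 [-0.0087393  0.0054797] axis 0.5625184808902659 0.12453796330730596
-0.02 [-0.00863071  0.0056252 ] axis 0.562645526179389 0.12446454346550312
tip z rel -0.12956565246929402
```

Aligned to within 1 mm.

Emit:
step_arm(targets=[[0.1,[0.3,-0.5,-10],[0,0,0]],[0.1,[0.3,-0.5,-20],[0,0,0]],[0.1,[0.3,-0.5,-30],[0,0,0]],[0.1,[0.3,-0.5,-40],[0,0,0]],[0.1,[0.3,-0.5,-50],[0,0,0]],[0.1,[0.3,-0.5,-60],[0,0,0]],[0.1,[0.3,-0.5,-67],[0,0,0]],[0.1,[0.3,-0.5,-72],[0,0,0]]])

```text
time: 13.55
ee_pos: [0.5642, 0.1251, 0.1246]
tcp_rot: [-180.0, 0.0, 80.3]
wrist_force: [0.0, -0.3, -1.9]
opening: 0.0144
grasp_force: 59.2
```

Emit:
step_arm(targets=[[0.1,[0,0,-6],[0,0,0]],[0.1,[0,0,-10],[0,0,0]],[0.1,[0,0,-13],[0,0,0]],[0.1,[0,0,-15],[0,0,0]],[0.1,[0,0,-17],[0,0,0]],[0.1,[0,0,-17],[0,0,0]]])

```text
time: 14.15
ee_pos: [0.5646, 0.1252, 0.109]
tcp_rot: [179.9, -0.0, 80.3]
wrist_force: [-1.3, -0.5, 1.7]
opening: 0.0145
grasp_force: 59.6
```

Emit:
step_arm(targets=[[0.4,[0,0,0],[0,0,0]],[0.6,[0,0,0],[0,0,0]],[0.6,[0,0,0],[0,0,0]],[0.6,[0,0,20],[0,0,0]],[0.6,[0,0,60],[0,0,0]],[0.8,[0,0,110],[0,0,0]],[0.8,[0,-5,160],[0,0,0]],[1,[0,-10,190],[0,0,0]]])

```text
time: 14.95
ee_pos: [0.5645, 0.1151, 0.3026]
tcp_rot: [179.8, -0.1, 80.3]
wrist_force: [0.1, 0.8, 0.4]
opening: 0.0809
grasp_force: 0.0
```

```bash
python3 - <<'E'
from meas import *
look('w7')
f=np.load("w7.npz");P=cloud(f["d"],f);z=P[...,2]
for x,y in((.5987,.3207),(.563,.124)):
    m=(np.hypot(P[...,0]-x,P[...,1]-y)<.014)&(z>.12)&(z<.2)
    print("punch top",m.sum(),P[m].mean(0),np.percentile(z[m],[50,95]) if m.any() else 0)
E
```

```text
[0.56448543 0.11507973 0.30256802] [ 1.79778809e+02 -8.34852454e-02  8.03326175e+01] 14.95 [0.1053046  0.76583028 0.4409472 ] 0.08094169327831278
tube1 rim 186 [0.5968 0.3117] [0.0107 0.028 ] 80.5 mean [0.5968 0.3095 0.0782]
tube2 rim 210 [0.5627 0.1244] [0.0274 0.0275] 80.2 mean [0.5635 0.1283 0.0798]
handle 1603 [0.5806 0.2222] [0.111  0.0142] 79.9 mean [0.5808 0.2252 0.1472]
base 4590 [0.5794 0.2166] [0.2525 0.0809] 79.5 mean [0.5894 0.2338 0.0043]
punch top 0 [nan nan nan] 0
punch top 188 [0.56285347 0.1266014  0.14078587] [0.14346023 0.14503401]<stdin>:6: RuntimeWarning: Mean of empty slice.
  ret = um.true_divide(
```

View pics/w7.png

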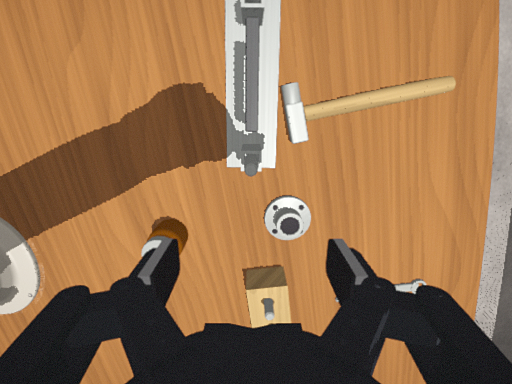

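The wrist view shows the near punch standing in its tube at (251,165), the handle from (253,15) to (252,130), the hammer clear at (294,112), and the flange and block untouched. Next is the handle.

Emit:
step_arm(targets=[[1,[8,48,0],[0,0,0]],[1,[16,95,0],[0,0,0]],[1,[17.5,107,0],[0,0,0]],[1,[17.5,107,-40],[0,0,0]],[1,[17.5,107,-80],[0,0,0]],[1,[17.5,107,-80],[0,0,0]]])

```text
time: 15.6
ee_pos: [0.5793, 0.2211, 0.2116]
tcp_rot: [-179.5, 0.3, 80.3]
wrist_force: [1.1, -0.1, 0.3]
opening: 0.0854
grasp_force: 0.0
```

```bash
python3 - <<'E'
from meas import *
look('w8')
f=np.load("w8.npz");P=cloud(f["d"],f);z=P[...,2]
m=(np.hypot(P[...,0]-.599,P[...,1]-.321)<.016)&(z>.12)&(z<.2)
print("punch1 top",m.sum(),P[m].mean(0),np.percentile(z[m],[50,95]) if m.any() else 0)
E
```

```text
[0.57929605 0.22114093 0.21157571] [-179.4587291     0.32592347   80.33370143] 15.6 [ 1.09069602 -0.09223535  0.26927396] 0.0853556411214208
tube1 rim 380 [0.5986 0.3201] [0.0278 0.0277] 80.0 mean [0.5975 0.3167 0.0802]
tube2 rim 188 [0.563  0.1242] [0.028  0.0271] 80.0 mean [0.5634 0.1253 0.0798]
handle 2242 [0.5805 0.2226] [0.1115 0.0141] 79.7 mean [0.5814 0.2274 0.147 ]
base 5775 [0.5765 0.2009] [0.2952 0.0802] 79.5 mean [0.5894 0.2333 0.0042]
tip z rel -0.06704168025933419
punch1 top 432 [0.59929559 0.32123133 0.14219766] [0.14360736 0.14518034]
```

Emit:
step_arm(targets=[[1,[1.5,1,0],[0,0,0]],[1,[1.5,1,-30],[0,0,0]],[1,[1.5,1,-60],[0,0,0]],[1,[1.5,1,-80],[0,0,0]],[1,[1.5,1,-90],[0,0,0]],[1,[1.5,1,-90],[0,0,0]],[1,[1.5,1,-90],[0,0,0]]])

```text
time: 16.35
ee_pos: [0.5844, 0.2234, 0.1308]
tcp_rot: [179.9, -0.1, 80.3]
wrist_force: [0.0, -0.0, -0.2]
opening: 0.0856
grasp_force: 0.0
```

Emit:
step_arm(targets=[[1,[-2,0,-6],[0,0,0]],[1,[-2,-0.5,-11],[0,0,0]],[1,[-2,-0.5,-11],[0,0,0]],[0.5,[-2,-0.5,-11],[0,0,0]],[0.3,[-2,-0.5,-11],[0,0,0]],[0.2,[-2,-0.5,-11],[0,0,0]],[0.2,[-2,-0.5,-11],[0,0,0]],[0.2,[-2,-0.5,-11],[0,0,0]]], force=40)

```text
time: 17.15
ee_pos: [0.5814, 0.2226, 0.1175]
tcp_rot: [180.0, -0.0, 80.3]
wrist_force: [-0.2, 0.8, 0.7]
opening: 0.017
grasp_force: 0.0
```

Emit:
step_arm(targets=[[0.1,[0,0,0],[0,0,0]],[0.05,[0,0,0],[0,0,0]],[0.05,[0,0,0],[0,0,0]],[0.05,[0,0,0],[0,0,0]],[0.05,[0,0,0],[0,0,0]]], force=110)

```text
time: 17.65
ee_pos: [0.5817, 0.2226, 0.1177]
tcp_rot: [180.0, -0.0, 80.3]
wrist_force: [3.6, -1.4, 2.2]
opening: 0.0119
grasp_force: 107.9
```

Emit:
step_arm(targets=[[0.05,[0,0,3],[0,0,0]],[0.05,[0,0,8],[0,0,0]],[0.05,[0,0,16],[0,0,0]],[0.05,[0,0,26],[0,0,0]],[0.05,[0,0,38],[0,0,0]],[0.05,[0,0,50],[0,0,0]],[0.05,[0,0,62],[0,0,0]],[0.05,[0,0,74],[0,0,0]]])

```text
time: 18.45
ee_pos: [0.5815, 0.2226, 0.1928]
tcp_rot: [180.0, -0.0, 80.3]
wrist_force: [-0.2, 0.6, -7.5]
opening: 0.0123
grasp_force: 107.3
```

Emit:
step_arm(targets=[[0.05,[0,0,12],[0,0,0]],[0.05,[0,0,24],[0,0,0]],[0.05,[0,0,36],[0,0,0]],[0.05,[0,0,48],[0,0,0]],[0.05,[0,0,58],[0,0,0]],[0.05,[0,0,65],[0,0,0]],[0.05,[0,0,70],[0,0,0]],[0.05,[0,0,72],[0,0,0]]])

```text
time: 19.25
ee_pos: [0.5815, 0.2226, 0.2638]
tcp_rot: [180.0, -0.0, 80.3]
wrist_force: [0.2, 0.4, -7.6]
opening: 0.0122
grasp_force: 107.3
```

Emit:
step_arm(targets=[[0.05,[0,0,0],[0,0,0]],[0.05,[0,0,0],[0,0,0]],[0.05,[0,0,0],[0,0,0]],[0.05,[0,0,0],[0,0,0]],[0.05,[0,0,0],[0,0,0]],[0.05,[0,0,0],[0,0,0]]])

```text
time: 19.85
ee_pos: [0.5814, 0.2226, 0.2634]
tcp_rot: [-180.0, 0.0, 80.3]
wrist_force: [-0.1, -0.2, -7.7]
opening: 0.0121
grasp_force: 107.4
```

```bash
python3 - <<'E'
from meas import *
o=bot.get_obs();t=o["ee_pos"];print(t,o["tcp_rot"],o["time"],o["wrist_force"],o["torque"],o["opening"],o["grasp_force"],abs(o["qd"]).max())
im,d,p=grab("wrist");P=cloud(d,p);z=P[...,2]
# base plate level: fit plane to base-plate pixels; rims
m=(im.min(2)>140)&(z>.11)&(z<.2)&(np.hypot(P[...,0]-.58,P[...,1]-.22)<.15)
A=np.c_[P[m][:,:2]-[.58,.22],np.ones(m.sum())];c=np.linalg.lstsq(A,P[m][:,2],rcond=None)[0];print("base plane slope deg",np.degrees(c[:2]),"z",c[2],m.sum(),np.std(P[m][:,2]-A@c))
im,d,p=grab("side");cv2.imwrite("pics/s9.png",cv2.resize(im[100:340,120:400,::-1],None,fx=2,fy=2))
E
```

```text
[0.58136379 0.22259449 0.26335178] [-1.79996286e+02  1.70674961e-03  8.03159825e+01] 19.85 [-0.09883779 -0.20015618 -7.72094121] [ 0.05618957 -0.01909755 -0.07302496] 0.012118644459870228 107.36582815647125 0.35513373250665997
base plane slope deg [0.07945883 0.05946891] z 0.15010636270339828 6789 0.0019454166616101193
```

View pics/s9.png

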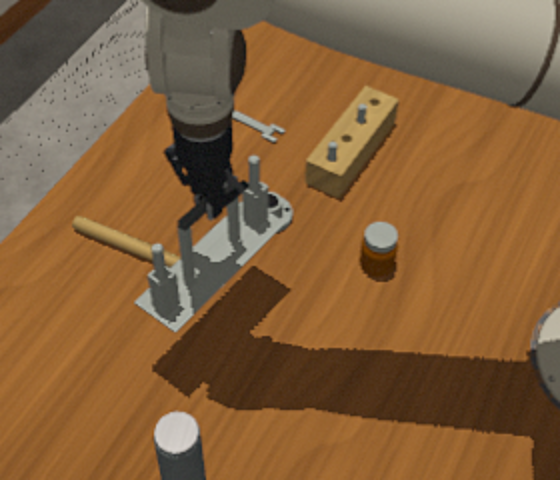

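The side crop shows the carrier held level. Punches stand in both tubes, with tops at (157,250) and (254,162). The two shorts are still in the block at (333,150) and (361,113), and the other things in the crop are undisturbed. The carrier is about 14.6 cm clear, so I'm handing in.

```bash
python3 -c "
from workcell import bot
print(bot.job_done())"
```

```text
the job is handed in; nothing more can be done
None
```

Job handed in at about 20 s: both long punches are fully home in the carrier's tubes, the short ones are still in the block, and the arm holds the carrier level and still about 14.6 cm above the bench.

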